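# Lay the tall sample bottle back on its sloping rest

### The arm

A 7-joint arm with a two-finger parallel gripper is mounted at the origin on the work surface. World frame = base frame: x ahead of the robot, y to its left, z up, the work surface at z = 0. Lengths are in m, angles in rad, forces in N, time in s.
With the tool pointing down it reaches from about 0.425 to 0.925 m from the base axis. Payload 6.8 kg.
Tool frame: the origin (TCP) lies at the very end of the fingers, on their centre line; the grasp point (between the pads) lies 19 mm behind it; z points along the fingers, x is the direction in which the jaws open and shut, and the axes are right-handed (so a half turn about z gives the same grasp; the last joint's range is limited). The gripper opens to 85 mm and grips with 20 to 120 N. Pads are 22 mm wide; open, the fingers measure 114 mm over their backs; the gripper's body (76 mm by 85 mm) begins 54 mm behind the grasp point. The pads swing forward as they close: fully open they stand 13 mm farther back than shut.
Start: joints at [1.152, 0.477, 0.022, 1.555, -0.011, 1.109, -0.083], TCP at [0.206, -0.643, 0.231] pointing down, gripper open.
Joint ranges: [-2.96, 2.96], [-0.34, 2.1], [-1.41, 1.46], [0.24, 2.44], [-1.37, 4.51], [0.17, 1.92], [-2.96, 2.96]. Speed limits (rad/s): [2.39, 2.39, 3.14, 3.14, 3.14, 3.14, 3.14].

### API

Orientations are given as a rotation vector (axis times angle).
In Python, from bench import * gives the robot as it stands.
- The arm moves only by the tool servo_tool, never from a script. Its argument "increments" is one flat list of numbers, 7 for each row, row after row: the shift along the tool's x, y, z in mm, then the turn, a rotation vector about the tool's x, y, z in rad, then the finger opening in mm, from 0 to 85.4. In form: [tx, ty, tz, wx, wy, wz, fingers, tx, ty, tz, wx, wy, wz, fingers, ...]. A call has exactly 8 rows; each row shifts and turns the commanded pose from where the row before left it, along the tool's axes as they then stand; what a row does not reach is not made up. A row lasts 1/8 s, in which the tool goes at most 62.5 mm and 10.7 degrees, less where a joint would pass 70% of its speed; a pose out of reach is approached as far as the arm can. A call is refused whole if a number of a shift passes 62.5 or a number of a turn 0.188, either way. A call with a gripper value outside its range is refused whole. The fingers move at their own pace and stop on an object; "squeeze" is the grip in N (left out, the last holds). Time passes only in rows, so rows that do not move let the fingers close, or fill a call up. It gives the time, the measured TCP pose, the force and the opening at its end, in the units of the state.
- get_obs(): the state, without advancing time (a new reading comes with each control period).
- grab_frame(name): name is "side" or "top" or "wrist"; returns (picture, depth): 480x640x3 uint8, red, green, blue; 480x640 float32, m along the optical axis (not along the pixel's ray), 0 where there is no reading.
- calibration(name): a dict with "fx", "fy", "cx", "cy" (pixels), "k1" (the pictures are not rectified: a ray, as slopes to the right and down, at radius r is drawn at 1 + k1 r^2 times it, then the intrinsics apply), "eye" and "orientation" of the camera in the world; the wrist camera has in their place "T_tool_cam" (4x4, takes a point from camera to tool coordinates, whose origin is the TCP and whose axes are the tool frame's). Camera axes: x right, y up, looking along -z (the intrinsics and any distortion apply to the point x, -y, -z); pixel columns grow to the right and rows downward; lengths in m; the calibration is good to about 2 mm. A picture is of the moment at which its call begins: read the wrist's pose just before it. calibration takes no time and is no camera call.
- hand_in(): hands the job in, once; it reports no verdict.
The state is a dict: "clock": time; "joints": joint angles; "qvel": joint speeds; "tau": joint torques, N m; "tcp_pos": TCP position; "orientation": TCP orientation; "contact_force": force on the tool from outside, world axes, zero at the start; "moment": the same for the moment, N m; "grip_width": finger opening in m.
Only numpy, scipy, OpenCV 4.12 (cv2) and the standard library are available. Lean on these libraries where they do the work, as an engineer would, in place of code of your own. Each camera call takes 0.05 s, during which the arm holds its last target.

### The job

Tip the tall square bottle over, with the fingers, onto its side on the sloping rest it stands against, so that it ends lying on the sloping bed between the cheeks with its cap at the raised end. Lower it gently all the way, never letting it fall, and do not pinch, squeeze or lift it: its foot stays down at the toe of the rest. Leave the jerrycan, the jar and the dish where they stand, and finish clear of everything.

Things in the scene. Friction and masses are not known exactly. Their poses are not given: they have to be found in the camera images.
- bottle: Tall closed white bottle, 0.25 to 0.5 kg: square body 56 x 56 mm, 140 mm high; round neck 30 mm across from 140 to 174 mm; round grey cap 38 mm across from 174 mm to the top at 210 mm. Origin at the centre of its underside, z towards the cap. It starts upright on the rest's base plate, its -x face within 4 mm of the toe of the bed, squared up with the rest to about 2 degrees.
- bottle_cap (a point): Centre of the top of the bottle's cap (0, 0, 210 mm in the bottle's frame). Pushed up here towards the bed, the bottle passes its balance point at about 18 degrees of tilt; after that it falls onto the bed unless something holds it back on the bed side.
- bottle_foot (a point): Middle of the bottle's lower edge on the bed side (-28, 0, 0 mm in the bottle's frame): the edge it pivots on when it tips.
- rest: Reclining rest of sheet steel, fixed to the bench; place and yaw vary. Origin on the bench under the toe of the bed, z up; the bed rises, and the bottle tips, towards the rest's -x (within 18 degrees of world +y, the robot's left). Base plate 92 mm wide, 6 mm thick, x = -130 to +80 mm. The toe at x = -2 mm is a blunt step 4 mm above the plate, the stop for the bottle's foot.
- bed_end (a point): Middle of the bed's upper end, 115 mm from the rest's origin along -x, 63 mm above the bench. The black bed, 70 mm wide, rises from the toe to here at 25 degrees to the horizontal, 125 mm long; two cheeks beside it stand 14 mm above it. The bottle lying on it is tilted 65 degrees; neck and cap stick out past this end, the cap's underside about 90 mm above the bench, nothing below.
- jerrycan: Bystander: blue jerrycan, 100 x 140 x 187 mm high, 1.6 kg, origin at the centre of its underside. It stands about 0.2 m from the toe on the rest's +x side, behind the bottle.
- jar: Bystander: amber jar, 60 mm across, 85 mm high, origin at the centre of its underside. It stands either beyond the raised end of the bed, about 0.34 m from the toe, or about 0.14 m to the rest's +y side (the far side from the robot).
- dish: Bystander: white bowl, 84 mm across, 35 mm high, origin at the centre of its underside. It stands in the other of the jar's two places.

How it is judged:
At the end, for the whole second after the job is handed in: The bottle lies still on the sloping bed, tilted 61 to 69 degrees from upright, cap within 25 mm of the rest's middle line, its lower edge on the base plate at the toe (within 20 mm up the slope and 30 mm behind) (angle between bottle's own z axis and vertical between 1.06 and 1.21 rad and x of bottle_cap in the frame of rest below -0.145 m and y of bottle_cap in the frame of rest between -0.025 and 0.025 m and x of bottle_foot in the frame of rest between -0.02 and 0.03 m and z of bottle_foot in the frame of rest below 0.016 m and linear speed of bottle below 0.02 m/s); the robot touches nothing.
It fails at once if the bottle falls instead of being lowered (turns faster than 3.5 rad/s) (angular speed of bottle above 3.5 rad/s).
It fails at once if the bottle is lifted: its pivoting edge rises more than 15 mm above the base plate (height (world z) of bottle_foot above 0.021 m).
It fails at once if the bottle is pinched or pressed hard by the fingers (over 18 N) (contact force between the fingers and bottle above 18 N).
It fails at once if a bystander is pushed or tipped (distance of any of jerrycan, jar, dish from where it was at the start of the episode above 0.02 m or angle between any of jerrycan, jar, dish's own z axis and vertical above 0.2 rad).
It also fails if it takes over 45 s, if anything falls off the work surface, if the arm or the gripper's body presses on something with over 40 N, if the wrist force passes 120 N, or if a joint passes its speed limit or range.

## Working session

There is one attempt and no reset: what is moved stays moved. The work goes in short steps, Python scripts to look and compute and a tool call to move; the robot and the scene stay as the last step left them, time stands still between calls to the robot, and variables do not carry over. Pictures are saved under pics/ and viewed, and the job is handed in when it is done.

Besides the shell and the picture viewer there is one more tool, called after ">>>" in YAML: its name, and indented under it one key for each argument. servo_tool: Moves the arm, as the interface text tells. Its arguments: {"type":"object","properties":{"increments":{"type":"array","items":{"type":"number"}},"squeeze":{"type":"number"}},"required":["increments"]}

```bash
ls; mkdir -p pics
python3 - <<'E'
from bench import *
import cv2, numpy as np
print(get_obs())
for n in ("side","top"):
    p,d=grab_frame(n); cv2.imwrite(f"pics/{n}0.png",p[:,:,::-1]); np.save(f"pics/{n}0.npy",d); np.save(f"pics/{n}0rgb.npy",p)
for n in ("side","top","wrist"): print(n,calibration(n))
E
```

```text
pics
{'clock': 0.0, 'joints': array([ 1.15189652,  0.47780132,  0.02235181,  1.5564773 , -0.01151487,
        1.10934765, -0.08311533]), 'qvel': array([-2.51772757e-05, -6.76992081e-04, -7.29667084e-04, -8.44877304e-04,
       -1.23136602e-03, -2.05015383e-03,  6.22530290e-04]), 'tau': array([ 4.67175892e-05, -5.96448183e+01,  1.60749178e+00, -2.81196660e+01,
        1.22949597e-02,  9.08097922e-03, -1.19011710e-05]), 'tcp_pos': array([ 0.20621848, -0.64207406,  0.23031425]), 'orientation': array([-2.53766846e+00,  1.85026677e+00,  2.53631337e-03]), 'contact_force': array([-0.75197531, -0.56183805, -0.08295721]), 'moment': array([-0.00173511, -0.05544898, -0.00036043]), 'grip_width': 0.08542914029960953}
side {'fx': 457.10818146964334, 'fy': 457.10818146964334, 'cx': 319.3748961714009, 'cy': 233.4148268865646, 'k1': -0.04193995921226128, 'eye': array([0.04295902, 0.57461934, 0.83618947]), 'orientation': array([ 0.38672714, -0.96225107, -2.22302879])}
top {'fx': 438.29120951479797, 'fy': 438.29120951479797, 'cx': 306.1028169877127, 'cy': 241.590402040659, 'k1': -0.07419253113572984, 'eye': array([0.45963548, 0.02183521, 1.10451345]), 'orientation': array([ 0.09803856, -0.0709961 , -1.54369878])}
wrist {'fx': 348.3815787494907, 'fy': 348.3815787494907, 'cx': 324.6944151094323, 'cy': 241.7109523563224, 'k1': 0.009433506169271168, 'T_tool_cam': array([[ 9.99999648e-01,  8.28576962e-04, -1.33706736e-04,
         4.32992646e-04],
       [ 7.40344022e-04, -9.45879447e-01, -3.24517369e-01,
        -8.36427928e-02],
       [-3.95358069e-04,  3.24517156e-01, -9.45879728e-01,
        -1.43622000e-01],
       [ 0.00000000e+00,  0.00000000e+00,  0.00000000e+00,
         1.00000000e+00]])}
```

View pics/side0.png

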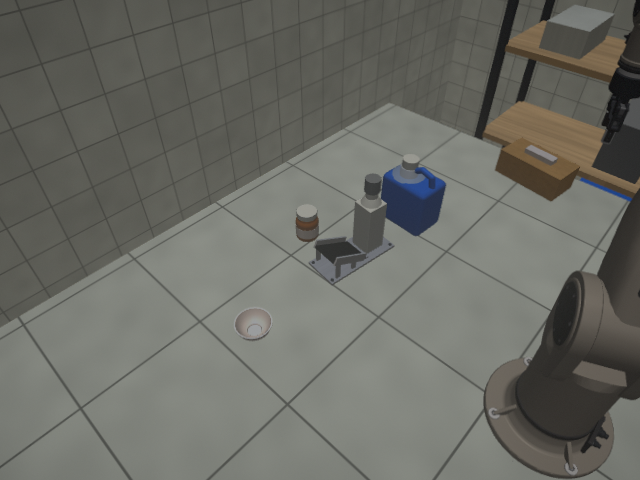

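View pics/top0.png

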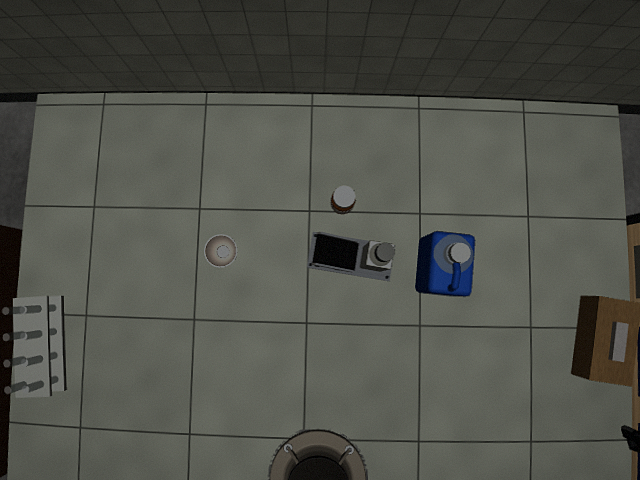

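The side view shows the bottle near (370,215), the bed to its left at (340,250), jerrycan (412,200), jar (307,222) on the far side and dish (253,323) beyond the raised end. In the top view the bottle cap is at (383,252), the bed at (335,252) and the jerrycan at (445,263).

```bash
cat > h.py <<'E'
import numpy as np, cv2
from scipy.spatial.transform import Rotation as R
def world(cal,d,T=None):
    v,u=np.mgrid[0:480,0:640].astype(np.float32)
    K=np.array([[cal['fx'],0,cal['cx']],[0,cal['fy'],cal['cy']],[0,0,1]])
    p=cv2.undistortPoints(np.stack([u.ravel(),v.ravel()],1)[:,None],K,np.array([cal['k1'],0,0,0])).reshape(480,640,2)
    c=np.dstack([p[...,0]*d,-p[...,1]*d,-d])
    if T is None: return c@R.from_rotvec(cal['orientation']).as_matrix().T+cal['eye']
    return c@T[:3,:3].T+T[:3,3]
E
python3 - <<'E'
from bench import *
from h import *
W={}
for n in("top","side"):
    d=np.load(f"pics/{n}0.npy"); p=np.load(f"pics/{n}0rgb.npy").astype(int); w=world(calibration(n),d); ok=d>0
    print(n,"bench z",np.median(w[...,2][ok&(abs(w[...,0]-.5)<.1)&(abs(w[...,1]-.05)<.4)&(w[...,2]<.03)]))
    roi=ok&(w[...,0]>.3)&(w[...,0]<.85)&(abs(w[...,1])<.45)
    z=w[...,2]
    cap=roi&(abs(z-.21)<.006)
    q=w[cap]; print("z.21 pts",len(q))
    # cluster
    nl,lab,st,ce=cv2.connectedComponentsWithStats(cap.astype(np.uint8))
    for i in range(1,nl):
        if st[i,4]>15: 
            a=w[lab==i]; print(" cap cand",ce[i],a.mean(0),(a.min(0)+a.max(0))/2,a.max(0)-a.min(0))
    lo=roi&(z>.012)
    nl,lab,st,ce=cv2.connectedComponentsWithStats(lo.astype(np.uint8))
    for i in range(1,nl):
        if st[i,4]>30:
            a=w[lab==i]; print(" obj",ce[i],st[i,4],a.min(0).round(4),a.max(0).round(4))
    dark=roi&(p.sum(2)<75)&(z>.008)&(z<.08)&(w[...,0]>.45)
    a=w[dark]; print(" dark",len(a),a.min(0),a.max(0),a.mean(0))
    if len(a)>50:
        # plane
        c=a.mean(0); u,s,vt=np.linalg.svd(a-c,full_matrices=False); nn=vt[2]*np.sign(vt[2,2]); print(" bed normal",nn,"tilt deg",np.degrees(np.arccos(nn[2])),"dir",np.degrees(np.arctan2(nn[1],nn[0])))
        print(cv2.minAreaRect((a[:,:2]*1000).astype(np.float32)))
E
```

```text
top bench z 0.000480819226969853
z.21 pts 125
 cap cand [383.30973451 251.17699115] [ 0.54014789 -0.11923474  0.21468391] [ 0.53981194 -0.1200421   0.21121598] [0.03470425 0.03392433 0.00956413]
 obj [343.17460317 199.22574956] 567 [ 0.6508 -0.0751  0.0122] [ 0.7073 -0.0168  0.0913]
 obj [445.34133642 263.91264102] 3457 [ 0.4508 -0.3364  0.0129] [ 0.5968 -0.2293  0.1921]
 obj [335.51650619 251.84869326] 1454 [ 0.5059 -0.0931  0.0123] [0.5971 0.026  0.0792]
 obj [219.42320261 250.13398693] 612 [0.5072 0.2109 0.012 ] [0.5894 0.294  0.0405]
 obj [377.03773585 255.74174528] 848 [ 0.5082 -0.1516  0.0123] [ 0.5704 -0.0926  0.2204]
 dark 1663 [ 0.45895368 -0.24270342  0.00848726] [0.6865918  0.02389002 0.07971935] [ 0.55046045 -0.07520379  0.04245605]
 bed normal [-0.05952759  0.00507886  0.99821374] tilt deg 3.42511090620809 dir 175.12336442201936
((575.0272216796875, -118.80668640136719), (285.3686218261719, 172.85391235351562), 77.11265563964844)
side bench z 0.0002225331089295568
z.21 pts 109
 cap cand [372.56521739 182.57608696] [ 0.52991293 -0.11529532  0.21146377] [ 0.53529651 -0.12212994  0.2101337 ] [0.03744666 0.03467222 0.01172261]
 obj [387.48368136 210.46156226] 6465 [ 0.4471 -0.3293  0.012 ] [0.5946 0.0254 0.2187]
 obj [306.76652602 221.75668073] 711 [ 0.6462 -0.0751  0.012 ] [ 0.7042 -0.0154  0.0891]
 obj [252.46197183 321.25915493] 710 [0.5031 0.2098 0.0121] [0.5883 0.2927 0.0386]Traceback (most recent call last):
  File "<stdin>", line 22, in <module>
    return umr_minimum(a, axis, None, out, keepdims, initial, where)
ValueError: zero-size array to reduction operation minimum which has no identity
```

Run:
```python
from bench import *
from h import *
p=cv2.imread("pics/top0.png"); cv2.imwrite("pics/topz.png",cv2.resize(p[215:310,290:490],None,fx=4,fy=4,interpolation=cv2.INTER_NEAREST))
p=cv2.imread("pics/side0.png"); cv2.imwrite("pics/sidez.png",cv2.resize(p[150:290,290:460],None,fx=4,fy=4,interpolation=cv2.INTER_NEAREST))
d=np.load("pics/top0.npy"); w=world(calibration("top"),d)
for r in (240,245,252,260,266):
    print(r,[tuple((w[r,c]*1000).round().astype(int)) for c in range(308,372,6)])
d=np.load("pics/side0.npy"); w2=world(calibration("side"),d)
rgb=np.load("pics/top0rgb.npy").astype(int)
m=np.zeros((480,640),bool); m[238:268,318:354]=True
m&=(rgb.sum(2)<90)
a=w[m]; c=a.mean(0); A=np.c_[a[:,:2],np.ones(len(a))]
k=np.linalg.lstsq(A,a[:,2],rcond=None)[0]
for _ in range(5):
    r=abs(A@k-a[:,2]); g=r<.006; k=np.linalg.lstsq(A[g],a[g,2],rcond=None)[0]
print("bed",len(a),g.sum(),c,k,"slope",np.degrees(np.arctan(np.hypot(*k[:2]))),"up dir",np.degrees(np.arctan2(k[1],k[0])))
print(cv2.minAreaRect((a[g][:,:2]*1000).astype(np.float32)))
```

```text
240 [(np.int64(583), np.int64(38), np.int64(3)), (np.int64(583), np.int64(23), np.int64(2)), (np.int64(577), np.int64(8), np.int64(59)), (np.int64(578), np.int64(-6), np.int64(55)), (np.int64(579), np.int64(-21), np.int64(48)), (np.int64(581), np.int64(-36), np.int64(35)), (np.int64(582), np.int64(-51), np.int64(33)), (np.int64(582), np.int64(-66), np.int64(36)), (np.int64(583), np.int64(-81), np.int64(33)), (np.int64(586), np.int64(-99), np.int64(5)), (np.int64(587), np.int64(-114), np.int64(-1))]
245 [(np.int64(571), np.int64(38), np.int64(-3)), (np.int64(570), np.int64(22), np.int64(5)), (np.int64(565), np.int64(8), np.int64(60)), (np.int64(566), np.int64(-7), np.int64(55)), (np.int64(567), np.int64(-21), np.int64(47)), (np.int64(569), np.int64(-36), np.int64(38)), (np.int64(570), np.int64(-52), np.int64(30)), (np.int64(570), np.int64(-67), np.int64(26)), (np.int64(572), np.int64(-83), np.int64(15)), (np.int64(573), np.int64(-98), np.int64(11)), (np.int64(562), np.int64(-99), np.int64(123))]
252 [(np.int64(553), np.int64(37), np.int64(-4)), (np.int64(548), np.int64(22), np.int64(5
[... 953 characters left out ...]
36), np.int64(6)), (np.int64(517), np.int64(21), np.int64(8)), (np.int64(518), np.int64(6), np.int64(6)), (np.int64(515), np.int64(-7), np.int64(65)), (np.int64(516), np.int64(-22), np.int64(58)), (np.int64(518), np.int64(-38), np.int64(32)), (np.int64(518), np.int64(-53), np.int64(26)), (np.int64(519), np.int64(-68), np.int64(21)), (np.int64(520), np.int64(-84), np.int64(10)), (np.int64(517), np.int64(-93), np.int64(62)), (np.int64(515), np.int64(-100), np.int64(117))]
bed 993 986 [ 0.55059039 -0.0311381   0.04180081] [0.06302056 0.46724389 0.01955493] slope 25.24269398341771 up dir 82.31846090016171
((550.25, -31.426841735839844), (70.85140228271484, 87.60089874267578), 1.3731876611709595)
```

View pics/topz.png

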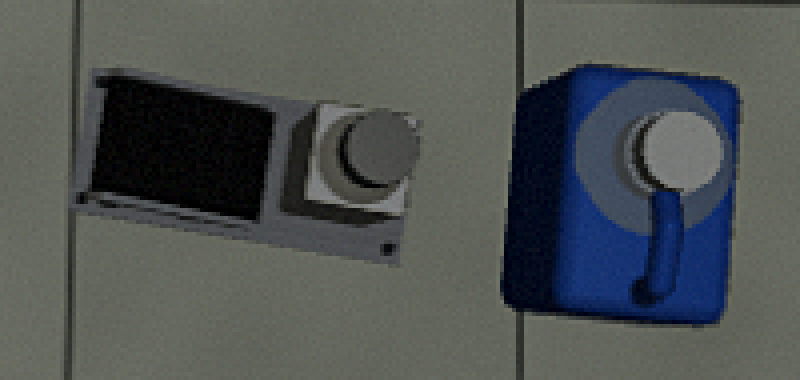

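View pics/sidez.png

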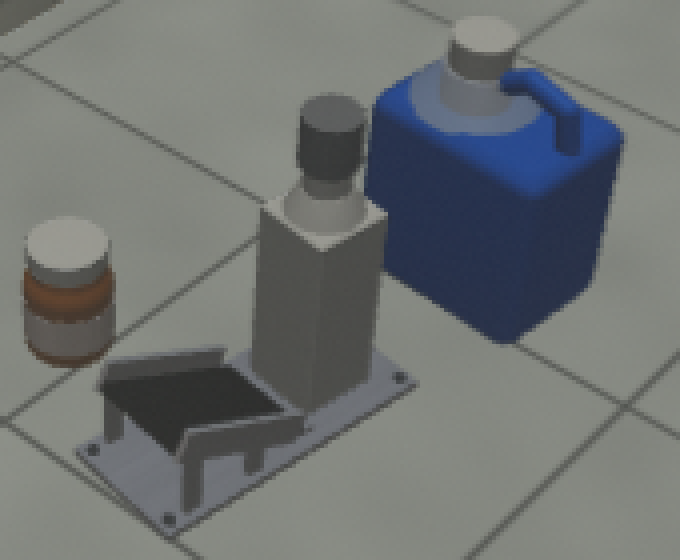

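```bash
cat >> h.py <<'E'
def ray(cal,px):
    K=np.array([[cal['fx'],0,cal['cx']],[0,cal['fy'],cal['cy']],[0,0,1]])
    p=cv2.undistortPoints(np.array(px,float).reshape(-1,1,2),K,np.array([cal['k1'],0,0,0])).reshape(-1,2)
    return np.c_[p[:,0],-p[:,1],-np.ones(len(p))]@R.from_rotvec(cal['orientation']).as_matrix().T
def atz(cal,px,z):
    r=ray(cal,px); return cal['eye']+r*((z-cal['eye'][2])/r[:,2])[:,None]
def proj(cal,P):
    c=(np.atleast_2d(P)-cal['eye'])@R.from_rotvec(cal['orientation']).as_matrix()
    K=np.array([[cal['fx'],0,cal['cx']],[0,cal['fy'],cal['cy']],[0,0,1]])
    return cv2.projectPoints(c*[1,-1,-1],np.zeros(3),np.zeros(3),K,np.array([cal['k1'],0,0,0]))[0].reshape(-1,2)
E
cat > fit.py <<'E'
from bench import *
from h import *
from scipy.optimize import least_squares
ct,cs=calibration("top"),calibration("side")
tp=lambda x,y:(290+x/4-.5,215+y/4-.5)
sp=lambda x,y:(290+x/4-.5,150+y/4-.5)
# plate corners in rest frame (x,y,z): 
hx=[(-.130,-.046,.006),(.080,-.046,.006),(.080,.046,.006),(-.130,.046,.006)]
# bed corners: end near, end far, toe far, toe near
bx=[(-.115,-.035,.063),(-.115,.035,.063),(-.002,.035,.010),(-.002,-.035,.010)]
T=[tp(75,210),tp(400,265),tp(421,121),tp(92,68)]+[tp(92,193),tp(104,78),tp(275,112),tp(261,220)]
S=[sp(170,537),sp(416,382)]; sx=[hx[0],hx[1]]
S+=[sp(77,454)]; sx+=[hx[3]]
def P(v,pts):
    c,s=np.cos(v[2]),np.sin(v[2]); p=np.array(pts); return np.c_[v[0]+c*p[:,0]-s*p[:,1],v[1]+s*p[:,0]+c*p[:,1],p[:,2]]
def f(v): return np.r_[(proj(ct,P(v,hx+bx))-T).ravel(),(proj(cs,P(v,sx))-S).ravel()]
r=least_squares(f,[.55,-.09,-np.pi/2],loss='soft_l1'); v=r.x
print("rest",v,np.degrees(v[2])); print(f(v).reshape(-1,2).round(1).tolist())
def ob(b,pts): 
    return P(b,pts)
# bottle fit: body top corners, top view+side view
tb=[(.028*a,.028*b,.140) for a,b in((-1,-1),(-1,1),(1,-1))]
Tb=[tp(305,206),tp(318,103),tp(405,215)]
sb=tb[:2]
def g(b): return np.r_[(proj(ct,P(b,tb))-Tb).ravel(),(proj(ct,P(b,[(0,0,.21)]))-[tp(381,147)]).ravel(),
   (proj(cs,P(b,[(-.028,-.028,.14),(-.028,-.028,.006),(.028,-.028,.14)]))-[sp(322,249),sp(310,410),sp(386,210)]).ravel(),(proj(cs,P(b,[(0,0,.216)]))-[sp(332,112)]).ravel()]
tb=[(x,y,z+.006) for x,y,z in tb]
r=least_squares(g,[.54,-.12,v[2]],loss='soft_l1'); b=r.x
print("bottle",b,np.degrees(b[2]-v[2])); print(g(b).reshape(-1,2).round(1).tolist())
c,s=np.cos(v[2]),np.sin(v[2]); dd=b[:2]-v[:2]; print("bottle in rest",c*dd[0]+s*dd[1],-s*dd[0]+c*dd[1])
print("up dir",-c,-s)
np.save("rest.npy",v); np.save("bot.npy",b)
E
python3 fit.py
```

```text
rest [ 0.54156217 -0.0945259  -1.7005635 ] -97.43511133486584
[[-2.0, 0.7], [-0.2, -0.1], [-0.5, -0.3], [-0.6, 0.2], [0.3, 0.2], [1.8, 0.0], [3.4, 1.1], [2.9, 1.7], [-1.1, 0.2], [-0.8, -0.4], [-1.8, -0.8]]
bottle [ 0.53973532 -0.1240635  -1.64414405] 3.2325961780671837
[[1.0, -0.4], [-0.1, -0.0], [1.5, -0.2], [0.5, 0.4], [0.0, 2.3], [-0.8, 2.2], [-0.1, 1.7], [-0.8, 0.0]]
bottle in rest 0.02952564870514385 0.002010777615704445
up dir 0.12940327677249688 0.99159204916162
```

>>> servo_tool:
  increments: [0,0,-45,0,0,0,85,0,0,-45,0,0,0,85,-32,-40,0,0,0,0,85,-32,-40,0,0,0,0,85,-32,-40,0,0,0,0,85,-32,-40,0,0,0,0,85,-32,-40,0,0,0,0,85,-32,-40,0,0,0,0,70]
  squeeze: 20

```text
clock: 1.1
tcp_pos: [0.3768, -0.3848, 0.321]
orientation: [2.538, -1.851, -0.001]
contact_force: [0.5, -0.6, -0.2]
grip_width: 0.0705
```

Run:
```python
from bench import *
import json
o=get_obs(); print(o['joints'].round(4),o['tcp_pos'].round(4),o['orientation'].round(4),o['clock'])
open('log.txt','a').write(json.dumps([list(o['joints']),list(o['tcp_pos']),list(o['orientation'])])+"\n")
```

```text
[ 0.7884  0.1822 -0.1252  1.7608  0.0243  1.2006 -0.6036] [ 0.3768 -0.3848  0.321 ] [ 2.5384e+00 -1.8509e+00 -7.0000e-04] 1.1
```

>>> servo_tool:
  increments: [-33.4,-39.3,0,0,0,0,70,-33.4,-39.3,0,0,0,0,70,-33.4,-39.3,0,0,0,0,70,-33.4,-39.3,0,0,0,0,70,-33.4,-39.3,0,0,0,0,70,-33.4,-39.3,0,0,0,0,70,0,0,0,0,0,0.147,70,0,0,0,0,0,0.147,70]

```text
clock: 2.1
tcp_pos: [0.5394, -0.1227, 0.3207]
orientation: [2.236, -2.206, -0.002]
contact_force: [-0.0, -0.2, 1.2]
grip_width: 0.07
```

>>> servo_tool:
  increments: [0,0,0,0,0,0.147,70,0,0,0,0,0,0,70,0,0,0,0,0,0,70,0,0,0,0,0,0,70,0,0,0,0,0,0,70,0,0,0,0,0,0,70,0,0,0,0,0,0,70,0,0,0,0,0,0,70]

```text
clock: 3.1
tcp_pos: [0.5395, -0.1236, 0.3213]
orientation: [-2.072, 2.361, -0.0]
contact_force: [-0.1, -0.7, 0.4]
grip_width: 0.0701
```

```bash
cat > look.py <<'E'
import sys
from bench import *
from h import *
import json
o=get_obs(); print(o['joints'].round(4),o['tcp_pos'].round(4),o['orientation'].round(4),o['clock'])
print(R.from_rotvec(o['orientation']).as_matrix().round(3), o['contact_force'].round(2), o['grip_width'])
open('log.txt','a').write(json.dumps([list(o['joints']),list(o['tcp_pos']),list(o['orientation'])])+"\n")
tag=sys.argv[1]
for n in sys.argv[2:]:
    p,d=grab_frame(n); cv2.imwrite(f"pics/{n}{tag}.png",p[:,:,::-1]); np.save(f"pics/{n}{tag}.npy",d)
E
python3 look.py 1 wrist
```

```text
[ 0.3489  0.2184 -0.2804  1.7198  0.0641  1.2123 -1.6486] [ 0.5395 -0.1236  0.3213] [-2.0723e+00  2.3611e+00 -1.0000e-04] 3.1
[[-0.13  -0.992  0.   ]
 [-0.992  0.13  -0.   ]
 [ 0.    -0.    -1.   ]] [-0.09 -0.69  0.35] 0.07005511122360622
```

View pics/wrist1.png

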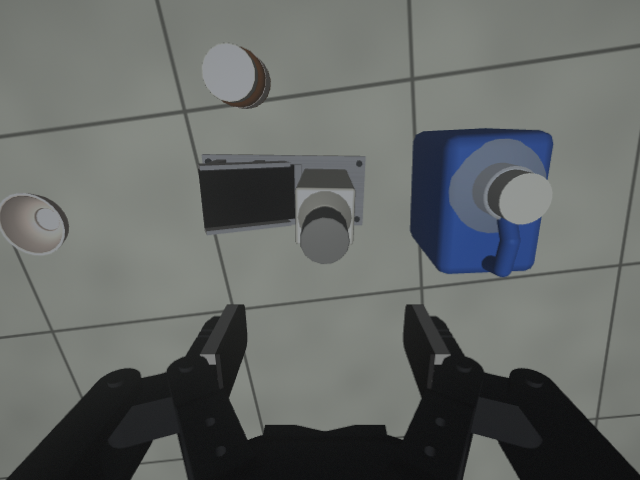

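```bash
cat > fk.py <<'E'
from h import *
import json, itertools
from scipy.optimize import least_squares
L=[json.loads(l) for l in open('log.txt')]
Q=[np.array(l[0]) for l in L]; Pp=[np.array(l[1]) for l in L]; O=[R.from_rotvec(l[2]) for l in L]
Q.insert(0,np.array([1.15189652,0.47780132,0.02235181,1.5564773,-0.01151487,1.10934765,-0.08311533]));Pp.insert(0,np.array([0.20621848,-0.64207406,0.23031425]));O.insert(0,R.from_rotvec([-2.53766846,1.85026677,2.53631337e-03]))
def fk(q,sg,k):
    # k: d1,L1,L2,Lt,a1(elbow off),a2 (wrist off), base yaw, tool yaw, offs shoulder
    q=q*sg
    T=R.from_euler('z',k[6]+q[0]); p=np.array([0,0,k[0]])
    T=T*R.from_euler('y',q[1]); p=p
    T=T*R.from_euler('z',q[2]); p=p+T.apply([k[4],0,k[1]])
    T=T*R.from_euler('y',q[3]); p=p+T.apply([-k[4],0,0])
    T=T*R.from_euler('z',q[4]); p=p+T.apply([0,0,k[2]])
    T=T*R.from_euler('y',q[5]); p=p+T.apply([k[5],0,0])
    T=T*R.from_euler('z',q[6]+k[7]); p=p+T.apply([0,0,k[3]])
    return p,T
if __name__=="__main__":
    best=[]
    for s in itertools.product([1,-1],repeat=4):
        sg=np.array([s[0],1,s[1],1,s[2],1,s[3]],float)
        def f(k):
            r=[]
            for q,p,o in zip(Q,Pp,O):
                a,b=fk(q,sg,k); r+=list(a-p)+list(.3*(b.inv()*o).as_rotvec())
            return np.r_[r,1e-4*(np.array(k)[4:6])]
        for y in (0,1.57,3.14,-1.57):
            for b0 in (0,3.14):
                r=least_squares(f,[.3,.45,.45,.3,0,0,b0,y]); best.append((r.cost,list(sg),r.x))
    best.sort(key=lambda t:t[0])
    for b in best[:4]: print(b[0],b[1],b[2].round(4))
    np.save('fk.npy',np.r_[best[0][1],best[0][2]])
E
python3 fk.py
python3 - <<'E'
from bench import *
from h import *
cal=calibration("wrist"); d=np.load("pics/wrist1.npy")
T=np.eye(4);T[:3,:3]=R.from_rotvec([-2.0723,2.3611,-.0001]).as_matrix();T[:3,3]=[.5395,-.1236,.3213]
w=world(cal,d,T@cal['T_tool_cam'])
m=(d>0)&(abs(w[...,2]-.215)<.008)&(abs(w[...,1]+.12)<.05)&(abs(w[...,0]-.54)<.05)
a=w[m]; print(len(a),a.mean(0),(a.min(0)+a.max(0))/2,a.max(0)-a.min(0))
E
```

```text
3.100106190194234e-05 [np.float64(-1.0), np.float64(1.0), np.float64(-1.0), np.float64(1.0), np.float64(-1.0), np.float64(1.0), np.float64(-1.0)] [ 4.6979  0.5391  0.137   4.9267  0.0957 -0.1857 -0.0997  3.0419]
3.10010619039924e-05 [np.float64(-1.0), np.float64(1.0), np.float64(-1.0), np.float64(1.0), np.float64(-1.0), np.float64(1.0), np.float64(-1.0)] [ 4.6978  0.5391  0.137   4.9266  0.0957 -0.1857 -0.0997 -3.2413]
3.100106190490724e-05 [np.float64(-1.0), np.float64(1.0), np.float64(-1.0), np.float64(1.0), np.float64(-1.0), np.float64(1.0), np.float64(-1.0)] [ 4.6978  0.5391  0.137   4.9266  0.0957 -0.1857 -0.0997  3.0419]
0.00018841538620570388 [np.float64(-1.0), np.float64(1.0), np.float64(-1.0), np.float64(1.0), np.float64(-1.0), np.float64(1.0), np.float64(-1.0)] [-3.17568e+01 -4.69400e-01  1.56460e+00 -3.31104e+01 -2.14000e-02
  1.89350e+00  3.03640e+00 -1.05200e-01]
1947 [ 0.54057132 -0.1237474   0.21645102] [ 0.53922579 -0.12364323  0.21316219] [0.03734498 0.03709505 0.01223637]
```

The wrist view shows the cap at (325,235), centred between the fingers. Depth puts the cap at (0.540, −0.124, 0.216), which agrees with the top camera. I'll rehearse the arc at a safe height to check that the arm can reach the 65° tilt.

>>> servo_tool:
  increments: [-14.75,0,-1.8,0,0.0873,0,70,-14.75,0,-1.8,0,0.0873,0,70,-14.75,0,-1.8,0,0.0873,0,70,-14.75,0,-1.8,0,0.0873,0,70,-14.75,0,-1.8,0,0.0873,0,70,-14.75,0,-1.8,0,0.0873,0,70,-14.75,0,-1.8,0,0.0873,0,70,-14.75,0,-1.8,0,0.0873,0,70]

```text
clock: 4.15
tcp_pos: [0.5546, -0.0093, 0.3001]
orientation: [1.68, -1.915, 0.615]
contact_force: [-0.4, -0.4, -0.2]
grip_width: 0.07
```

```bash
python3 look.py 2; python3 fk.py
```

```text
[-0.1818  0.4083 -0.3297  1.6964  0.6696  1.5552 -2.4024] [ 0.5546 -0.0093  0.3001] [ 1.6801 -1.9146  0.6151] 4.15
[[-0.1   -0.992 -0.083]
 [-0.758  0.13  -0.639]
 [ 0.645 -0.001 -0.764]] [-0.35 -0.44 -0.24] 0.07002869374510791
0.0002901904927771226 [np.float64(-1.0), np.float64(1.0), np.float64(-1.0), np.float64(1.0), np.float64(-1.0), np.float64(1.0), np.float64(-1.0)] [ 0.2011  0.5575  0.3809  0.3257  0.053  -0.0102 -0.0975  3.0498]
0.00029019049277712527 [np.float64(-1.0), np.float64(1.0), np.float64(-1.0), np.float64(1.0), np.float64(-1.0), np.float64(1.0), np.float64(-1.0)] [ 0.2011  0.5575  0.3809  0.3257  0.053  -0.0102 -0.0975  3.0498]
0.0002901904927771276 [np.float64(-1.0), np.float64(1.0), np.float64(-1.0), np.float64(1.0), np.float64(-1.0), np.float64(1.0), np.float64(-1.0)] [ 0.2011  0.5575  0.3809  0.3257  0.053  -0.0102 -0.0975 -3.2334]
0.03880839957626857 [np.float64(-1.0), np.float64(1.0), np.float64(1.0), np.float64(1.0), np.float64(-1.0), np.float64(1.0), np.float64(-1.0)] [-0.4038  0.5573 -0.1963  0.1376  0.375  -0.0812  0.0811 -3.3847]
```

>>> servo_tool:
  increments: [-14.75,0,-1.8,0,0.0873,0,70,-14.75,0,-1.8,0,0.0873,0,70,-14.75,0,-1.8,0,0.0873,0,70,-14.75,0,-1.8,0,0.0873,0,70,-14.75,0,-1.8,0,0.0873,0,70,0,0,0,0,0,0,70,0,0,0,0,0,0,70,0,0,0,0,0,0,70]

```text
clock: 5.15
tcp_pos: [0.5617, 0.0425, 0.251]
orientation: [1.403, -1.604, 0.895]
contact_force: [0.3, -0.4, -0.2]
grip_width: 0.07
```

```bash
python3 look.py 3; python3 fk.py
```

```text
[-0.4224  0.6887 -0.2606  1.6285  0.8393  1.8302 -2.6396] [0.5617 0.0425 0.251 ] [ 1.4033 -1.6044  0.8953] 5.15
[[-0.058 -0.991 -0.118]
 [-0.42   0.132 -0.898]
 [ 0.906 -0.002 -0.424]] [ 0.28 -0.42 -0.16] 0.0699730545393372
0.0007102961912720898 [np.float64(-1.0), np.float64(1.0), np.float64(-1.0), np.float64(1.0), np.float64(-1.0), np.float64(1.0), np.float64(-1.0)] [ 0.2157  0.5572  0.3899  0.3348  0.05   -0.0062 -0.0896  3.0666]
0.0007102961912720906 [np.float64(-1.0), np.float64(1.0), np.float64(-1.0), np.float64(1.0), np.float64(-1.0), np.float64(1.0), np.float64(-1.0)] [ 0.2157  0.5572  0.3899  0.3348  0.05   -0.0062 -0.0896  3.0666]
0.0007102961912720918 [np.float64(-1.0), np.float64(1.0), np.float64(-1.0), np.float64(1.0), np.float64(-1.0), np.float64(1.0), np.float64(-1.0)] [ 0.2157  0.5572  0.3899  0.3348  0.05   -0.0062 -0.0896 -3.2166]
0.050790505157537205 [np.float64(-1.0), np.float64(1.0), np.float64(1.0), np.float64(1.0), np.float64(-1.0), np.float64(1.0), np.float64(-1.0)] [-0.0548  0.4356  0.0132  0.2127  0.2599 -0.0815  0.1297 -3.3584]
```

>>> servo_tool:
  increments: [-33,0,15.4,0,0,0,70,-33,0,15.4,0,0,0,70,-33,0,15.4,0,0,0,70,-33,0,15.4,0,0,0,70,0,0,0,0,0,0,70,0,0,0,0,0,0,70,0,0,0,0,0,0,70,0,0,0,0,0,0,70]

```text
clock: 6.15
tcp_pos: [0.5618, 0.0435, 0.1052]
orientation: [1.405, -1.603, 0.896]
contact_force: [0.8, -0.1, 0.3]
grip_width: 0.0699
```

```bash
python3 look.py 4 side; python3 fk.py
```

```text
[-0.4316  0.8924 -0.2498  1.6452  0.8556  1.6863 -2.8015] [0.5618 0.0435 0.1052] [ 1.4046 -1.6026  0.8961] 6.15
[[-0.057 -0.992 -0.117]
 [-0.42   0.13  -0.898]
 [ 0.906 -0.002 -0.423]] [ 0.77 -0.11  0.35] 0.06992682771783872
0.0011038318339582488 [np.float64(-1.0), np.float64(1.0), np.float64(-1.0), np.float64(1.0), np.float64(-1.0), np.float64(1.0), np.float64(-1.0)] [ 0.238   0.5578  0.411   0.3402  0.0349 -0.0078 -0.0847  3.0764]
0.0011038318339586539 [np.float64(-1.0), np.float64(1.0), np.float64(-1.0), np.float64(1.0), np.float64(-1.0), np.float64(1.0), np.float64(-1.0)] [ 0.238   0.5578  0.411   0.3402  0.0349 -0.0078 -0.0847  3.0764]
0.0011038318339586725 [np.float64(-1.0), np.float64(1.0), np.float64(-1.0), np.float64(1.0), np.float64(-1.0), np.float64(1.0), np.float64(-1.0)] [ 0.238   0.5578  0.411   0.3402  0.0349 -0.0078 -0.0847 -3.2067]
0.057330586793435764 [np.float64(-1.0), np.float64(1.0), np.float64(1.0), np.float64(1.0), np.float64(-1.0), np.float64(1.0), np.float64(-1.0)] [ 0.1513  0.4499  0.3408  0.187   0.0703 -0.0372  0.1361 -3.3655]
```

View pics/side4.png

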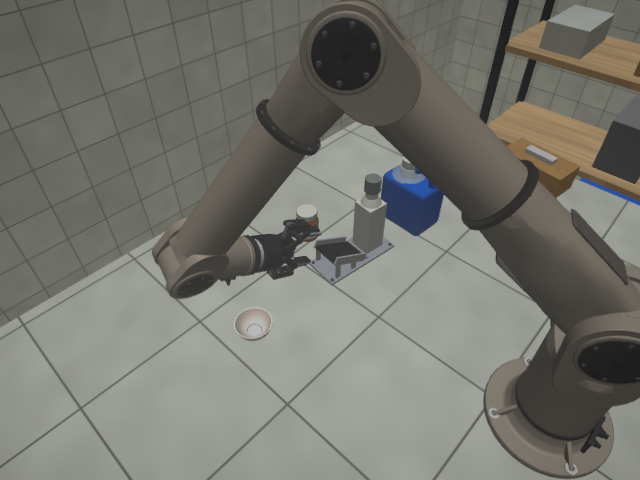

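The side view shows the hand in the low 65° pose at (270,255), clear of the dish (253,323) and the bed. The final pose is reachable, so I'm going back above the bottle.

>>> servo_tool:
  increments: [33,0,-15.4,0,0,0,70,33,0,-15.4,0,0,0,70,33,0,-15.4,0,0,0,70,33,0,-15.4,0,0,0,70,17.15,0,3.78,0,-0.10313,0,70,17.15,0,3.78,0,-0.10313,0,70,17.15,0,3.78,0,-0.10313,0,70,17.15,0,3.78,0,-0.10313,0,70]

```text
clock: 7.2
tcp_pos: [0.5547, -0.0067, 0.299]
orientation: [1.669, -1.902, 0.629]
contact_force: [-0.5, -0.1, 0.2]
grip_width: 0.0698
```

>>> servo_tool:
  increments: [17.15,0,3.78,0,-0.10313,0,70,17.15,0,3.78,0,-0.10313,0,70,17.15,0,3.78,0,-0.10313,0,70,17.15,0,3.78,0,-0.10313,0,70,17.15,0,3.78,0,-0.10313,0,70,17.15,0,3.78,0,-0.10313,0,70,17.15,0,3.78,0,-0.10313,0,70,0,0,0,0,0,0,64]

```text
clock: 8.2
tcp_pos: [0.5382, -0.1281, 0.3215]
orientation: [2.062, -2.368, 0.002]
contact_force: [-0.5, 0.6, -0.5]
grip_width: 0.0641
```

```bash
python3 look.py 5
```

```text
[ 0.3667  0.2191 -0.2928  1.7193  0.0689  1.2134 -1.6523] [ 0.5382 -0.1281  0.3215] [ 2.0622e+00 -2.3680e+00  1.7000e-03] 8.2
[[-0.137 -0.991 -0.   ]
 [-0.991  0.137 -0.002]
 [ 0.002  0.    -1.   ]] [-0.54  0.64 -0.51] 0.06409115479215147
```

>>> servo_tool:
  increments: [-4.5,-1.2,10,0,0,0,64,0,0,24,0,0,0,64,0,0,24,0,0,0,64,0,0,24,0,0,0,64,0,0,24,0,0,0,64,0,0,24,0,0,0,64,0,0,17,0,0,0,64,0,0,0,0,0,0,64]

```text
clock: 9.2
tcp_pos: [0.5404, -0.1179, 0.1729]
orientation: [2.074, -2.357, -0.003]
contact_force: [0.1, 0.1, 0.7]
grip_width: 0.0637
```

```bash
python3 look.py 6 wrist side
python3 - <<'E'
import cv2
a=cv2.imread('pics/side6.png')[130:290,270:480]; cv2.imwrite('pics/side6z.png',cv2.resize(a,None,fx=3.5,fy=3.5))
E
```

```text
[ 0.3377  0.3618 -0.2915  1.8896  0.1291  0.9111 -1.7143] [ 0.5404 -0.1179  0.1729] [ 2.0735 -2.3575 -0.0032] 9.2
[[-0.128 -0.992 -0.003]
 [-0.992  0.128  0.   ]
 [ 0.     0.003 -1.   ]] [0.12 0.13 0.69] 0.06372035168192941
```

View pics/wrist6.png

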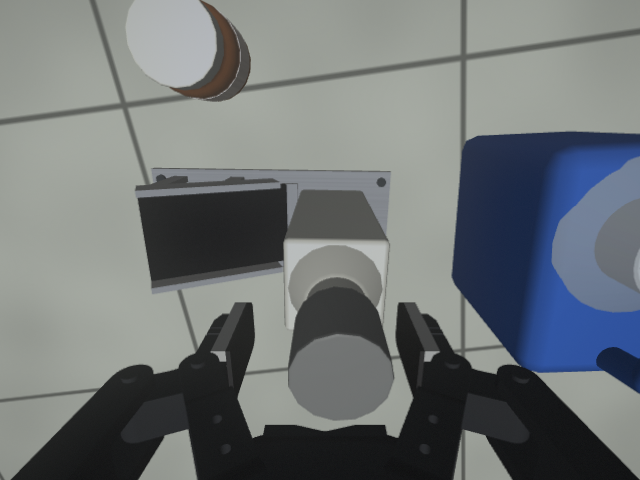

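View pics/side6z.png

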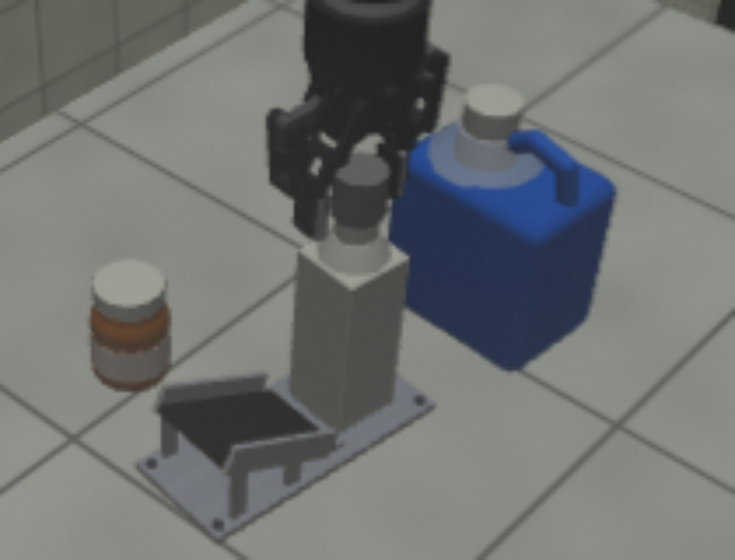

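The wrist view shows the cap at column 340, about 6 mm to the right of the finger centre at column 325. I'll shift the tool by that much, then narrow the fingers to a loose 48 mm around the 38 mm cap.

>>> servo_tool:
  increments: [3,0,0,0,0,0,64,2.8,0,0,0,0,0,64,0,0,0,0,0,0,58,0,0,0,0,0,0,52,0,0,0,0,0,0,48,0,0,0,0,0,0,48,0,0,0,0,0,0,48,0,0,0,0,0,0,48]

```text
clock: 10.3
tcp_pos: [0.5405, -0.1251, 0.1743]
orientation: [2.072, -2.361, 0.001]
contact_force: [0.2, 0.3, -0.4]
grip_width: 0.0479
```

```bash
python3 look.py 7 wrist
```

```text
[ 0.348   0.3609 -0.2885  1.887   0.128   0.9114 -1.7025] [ 0.5405 -0.1251  0.1743] [ 2.0721e+00 -2.3609e+00  5.0000e-04] 10.3
[[-0.13  -0.992 -0.   ]
 [-0.992  0.13  -0.   ]
 [ 0.    -0.    -1.   ]] [ 0.23  0.27 -0.4 ] 0.047901303557376186
```

View pics/wrist7.png

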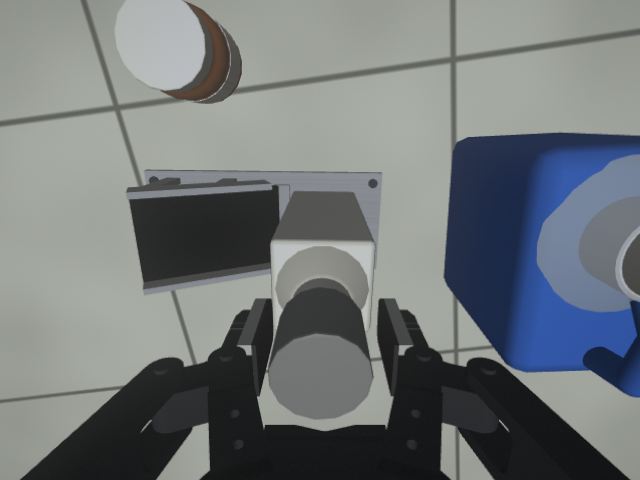

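The cap is now centred between the pads, with about 5 mm clear on each side. I'm starting the slow tilt about the foot edge, 2° per row.

>>> servo_tool:
  increments: [-5.88,0,-0.88,0,0.0349,0,48,-5.88,0,-0.88,0,0.0349,0,48,-5.88,0,-0.88,0,0.0349,0,48,-5.88,0,-0.88,0,0.0349,0,48,-5.88,0,-0.88,0,0.0349,0,48,-5.88,0,-0.88,0,0.0349,0,48,-5.88,0,-0.88,0,0.0349,0,48,-5.88,0,-0.88,0,0.0349,0,48]

```text
clock: 11.35
tcp_pos: [0.5467, -0.0779, 0.1756]
orientation: [1.925, -2.194, 0.272]
contact_force: [0.5, -0.3, 0.4]
grip_width: 0.0483
```

```bash
python3 look.py 8 wrist side
python3 - <<'E'
import cv2
a=cv2.imread('pics/side8.png')[130:290,270:480]; cv2.imwrite('pics/side8z.png',cv2.resize(a,None,fx=3.5,fy=3.5))
E
```

```text
[ 0.053   0.3756 -0.2314  1.8916  0.4199  1.0103 -2.1155] [ 0.5467 -0.0779  0.1756] [ 1.9249 -2.1936  0.2724] 11.35
[[-0.125 -0.992 -0.036]
 [-0.953  0.13  -0.275]
 [ 0.277 -0.    -0.961]] [ 0.48 -0.34  0.35] 0.04825391170333008
```

View pics/wrist8.png

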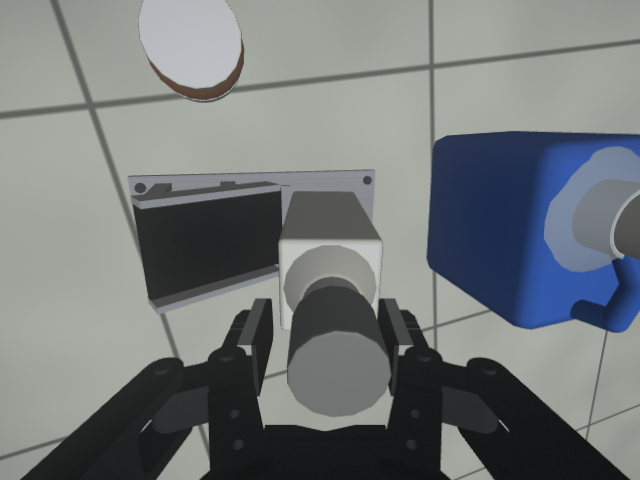

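View pics/side8z.png

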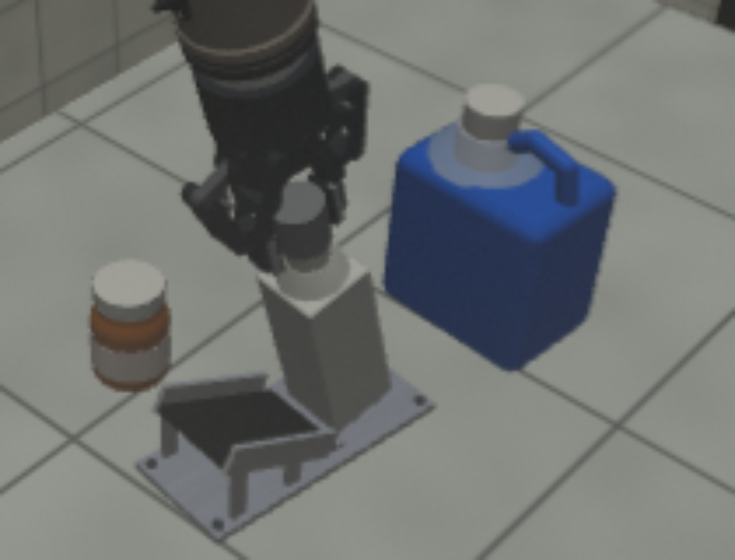

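The bottle is tilted about 15° and leaning on the rear finger, with its foot at the toe. Next I go slowly through the balance point.

>>> servo_tool:
  increments: [-4.41,0,-0.67,0,0.0262,0,48,-4.41,0,-0.67,0,0.0262,0,48,-4.41,0,-0.67,0,0.0262,0,48,-4.41,0,-0.67,0,0.0262,0,48,-4.41,0,-0.67,0,0.0262,0,48,-4.41,0,-0.67,0,0.0262,0,48,-4.41,0,-0.67,0,0.0262,0,48,-4.41,0,-0.67,0,0.0262,0,48]

```text
clock: 12.45
tcp_pos: [0.5512, -0.0433, 0.1677]
orientation: [1.805, -2.057, 0.452]
contact_force: [0.3, 1.0, -0.9]
grip_width: 0.0483
```

```bash
python3 look.py 9 wrist side
python3 - <<'E'
import cv2
a=cv2.imread('pics/side9.png')[130:290,270:480]; cv2.imwrite('pics/side9z.png',cv2.resize(a,None,fx=3.5,fy=3.5))
E
```

```text
[-0.1388  0.4503 -0.2026  1.865   0.5808  1.1454 -2.3614] [ 0.5512 -0.0433  0.1677] [ 1.8055 -2.0573  0.4525] 12.45
[[-0.115 -0.992 -0.061]
 [-0.874  0.13  -0.468]
 [ 0.471 -0.    -0.882]] [ 0.26  0.96 -0.93] 0.04827497808432849
```

View pics/wrist9.png

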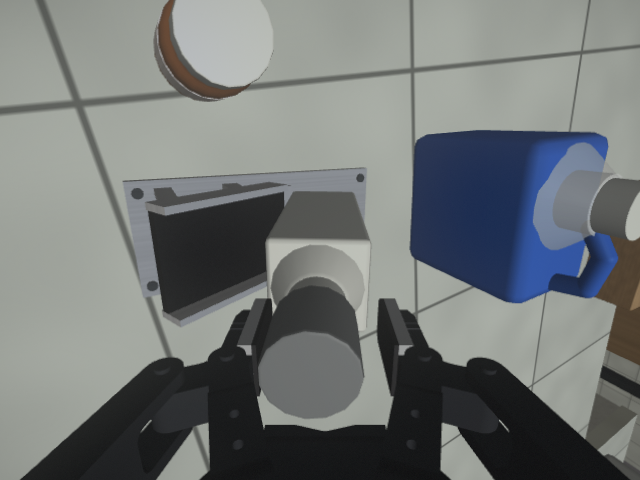

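View pics/side9z.png

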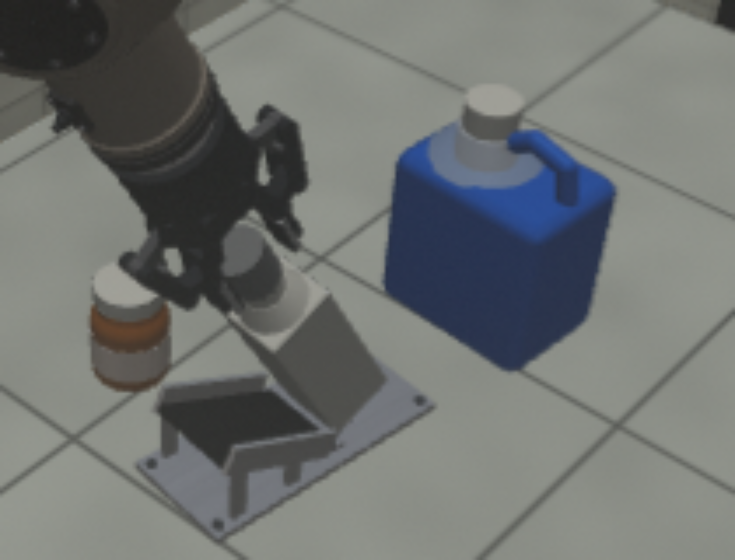

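The bottle has passed balance and now leans on the bed-side finger, with its foot still at the toe. I'll keep lowering.

>>> servo_tool:
  increments: [-5.88,0,-0.88,0,0.0349,0,48,-5.88,0,-0.88,0,0.0349,0,48,-5.88,0,-0.88,0,0.0349,0,48,-5.88,0,-0.88,0,0.0349,0,48,-5.88,0,-0.88,0,0.0349,0,48,-5.88,0,-0.88,0,0.0349,0,48,-5.88,0,-0.88,0,0.0349,0,48,-5.88,0,-0.88,0,0.0349,0,48]

```text
clock: 13.55
tcp_pos: [0.5567, -0.0013, 0.1463]
orientation: [1.637, -1.865, 0.664]
contact_force: [0.3, 1.0, 0.2]
grip_width: 0.0482
```

```bash
python3 look.py 10 wrist side
python3 - <<'E'
import cv2
a=cv2.imread('pics/side10.png')[130:290,270:480]; cv2.imwrite('pics/side10z.png',cv2.resize(a,None,fx=3.5,fy=3.5))
E
```

```text
[-0.347   0.6118 -0.1604  1.7942  0.7085  1.3501 -2.5851] [ 0.5567 -0.0013  0.1463] [ 1.6367 -1.865   0.664 ] 13.55
[[-0.093 -0.992 -0.09 ]
 [-0.711  0.13  -0.691]
 [ 0.697  0.    -0.717]] [0.33 0.95 0.15] 0.04819938794119813
```

View pics/wrist10.png

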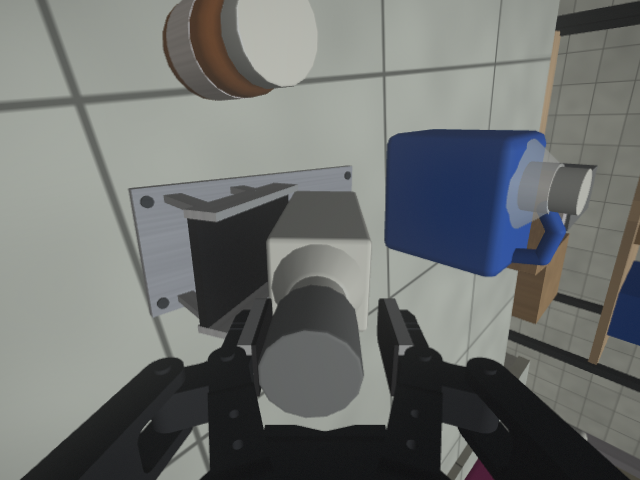

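View pics/side10z.png

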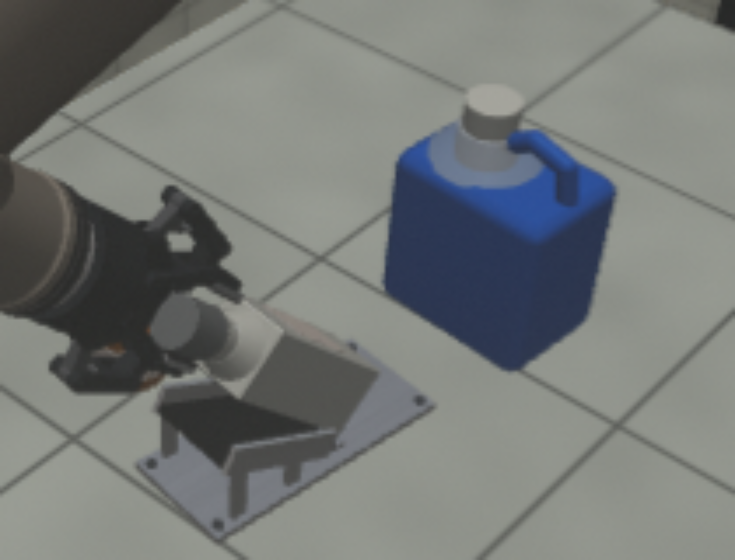

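>>> servo_tool:
  increments: [-5.88,0,-0.88,0,0.0349,0,48,-5.88,0,-0.88,0,0.0349,0,48,-5.88,0,-0.88,0,0.0349,0,48,-5.88,0,-0.88,0,0.0349,0,48,-5.88,0,-0.88,0,0.0349,0,48,-5.88,0,-0.88,0,0.0349,0,48,-4.41,0,-0.67,0,0.0262,0,48,-4.41,0,-0.67,0,0.0262,0,48]

```text
clock: 14.65
tcp_pos: [0.561, 0.0313, 0.1166]
orientation: [1.471, -1.677, 0.835]
contact_force: [-0.7, -0.5, -2.0]
grip_width: 0.0482
```

```bash
python3 look.py 11 wrist side
python3 - <<'E'
import cv2
a=cv2.imread('pics/side11.png')[130:290,270:480]; cv2.imwrite('pics/side11z.png',cv2.resize(a,None,fx=3.5,fy=3.5))
E
```

```text
[-0.4947  0.8027 -0.1085  1.6982  0.768   1.5346 -2.7094] [0.561  0.0313 0.1166] [ 1.4713 -1.6766  0.8347] 14.65
[[-0.067 -0.992 -0.111]
 [-0.509  0.13  -0.851]
 [ 0.858 -0.    -0.513]] [-0.69 -0.45 -1.99] 0.048167426893760634
```

View pics/wrist11.png

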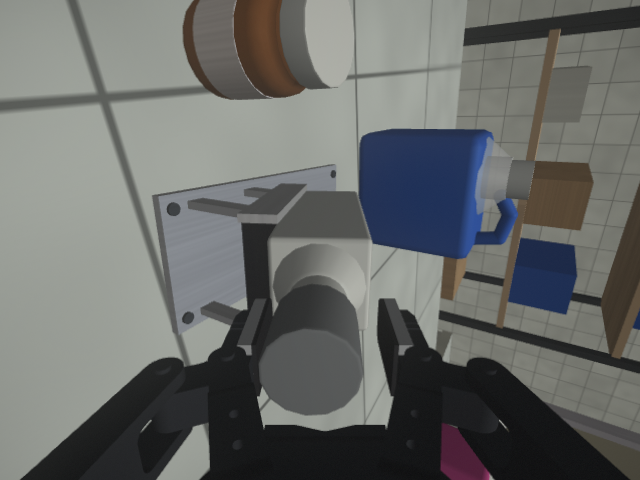

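View pics/side11z.png

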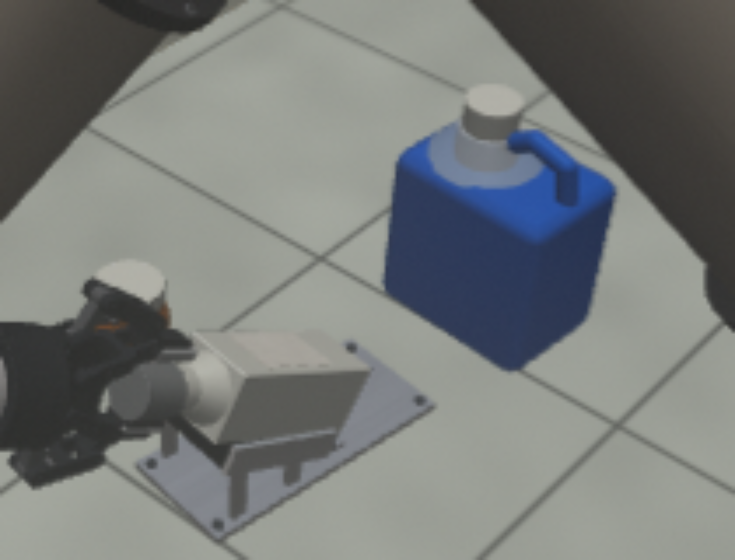

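The bottle is going down between the cheeks. Final degrees at 1° per row.

>>> servo_tool:
  increments: [-2.94,0,-0.46,0,0.0175,0,48,-2.94,0,-0.46,0,0.0175,0,48,-2.94,0,-0.46,0,0.0175,0,48,-2.94,0,-0.46,0,0.0175,0,48,-2.94,0,-0.46,0,0.0175,0,48,-2.94,0,-0.46,0,0.0175,0,48,0,0,0,0,0,0,48,0,0,0,0,0,0,48]

```text
clock: 15.75
tcp_pos: [0.5624, 0.0418, 0.1027]
orientation: [1.404, -1.6, 0.896]
contact_force: [-0.2, -0.2, -0.0]
grip_width: 0.0478
```

```bash
python3 look.py 12 wrist side
python3 - <<'E'
import cv2
a=cv2.imread('pics/side12.png')[130:290,270:480]; cv2.imwrite('pics/side12z.png',cv2.resize(a,None,fx=3.5,fy=3.5))
E
```

```text
[-0.5415  0.8845 -0.0851  1.6539  0.7822  1.6036 -2.7415] [0.5624 0.0418 0.1027] [ 1.404  -1.6003  0.8956] 15.75
[[-0.055 -0.992 -0.118]
 [-0.418  0.13  -0.899]
 [ 0.907 -0.    -0.422]] [-0.18 -0.23 -0.03] 0.04781627507736927
```

View pics/wrist12.png

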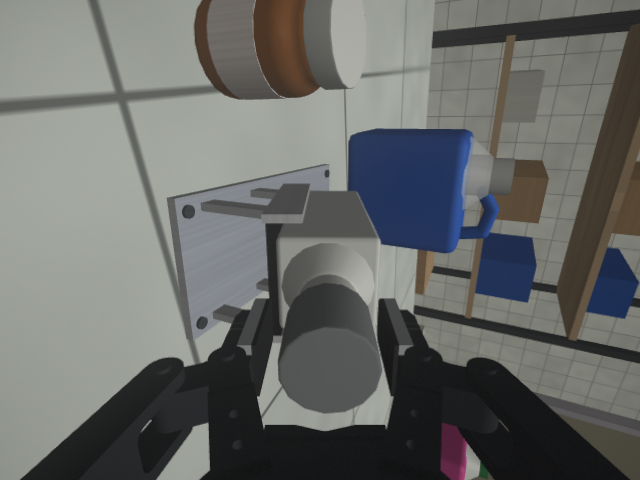

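View pics/side12z.png

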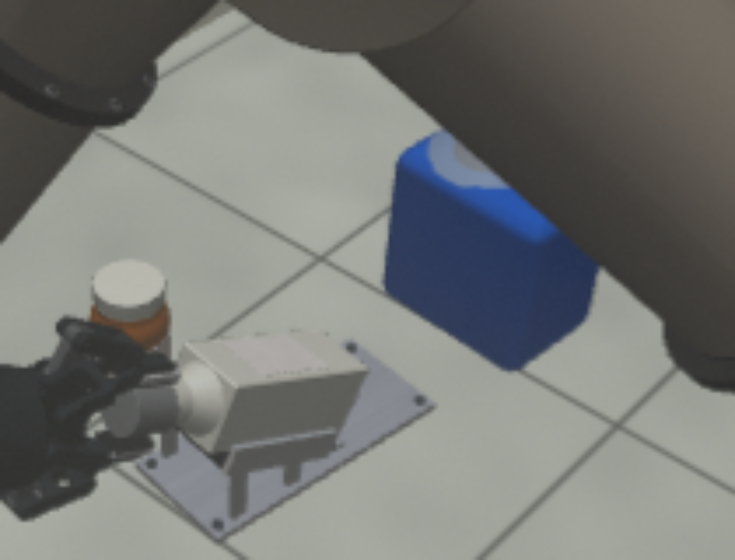

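The bottle is resting on the bed, loose between the fingers, and the force reads about 0. I'll open the fingers and back out along the tool axis.

>>> servo_tool:
  increments: [0,0,0,0,0,0,54,0,0,0,0,0,0,60,0,0,0,0,0,0,66,0,0,0,0,0,0,66,0,0,-15,0,0,0,66,0,0,-20,0,0,0,66,0,0,-20,0,0,0,66,0,0,-20,0,0,0,66]

```text
clock: 16.85
tcp_pos: [0.5714, 0.1114, 0.1349]
orientation: [1.406, -1.601, 0.896]
contact_force: [0.4, 0.7, -0.2]
grip_width: 0.0663
```

>>> servo_tool:
  increments: [0,0,-20,0,0,0,66,0,0,-20,0,0,0,66,18,0,-20,0,0,0,66,18,0,-20,0,0,0,66,18,0,-10,0,0,0,66,18,0,-10,0,0,0,66,0,0,0,0,0,0,66,0,0,0,0,0,0,66]

```text
clock: 17.85
tcp_pos: [0.5787, 0.1687, 0.2413]
orientation: [1.404, -1.599, 0.895]
contact_force: [-0.9, 0.2, 1.1]
grip_width: 0.066
```

```bash
python3 look.py 13 wrist side top
python3 - <<'E'
import cv2
a=cv2.imread('pics/side13.png')[130:290,270:480]; cv2.imwrite('pics/side13z.png',cv2.resize(a,None,fx=3.5,fy=3.5))
E
```

```text
[-0.6977  0.806  -0.0432  1.4059  0.6907  1.8855 -2.5749] [0.5787 0.1687 0.2413] [ 1.4038 -1.5995  0.8952] 17.85
[[-0.054 -0.992 -0.118]
 [-0.418  0.13  -0.899]
 [ 0.907  0.    -0.421]] [-0.88  0.2   1.08] 0.06599107906400963
```

View pics/wrist13.png

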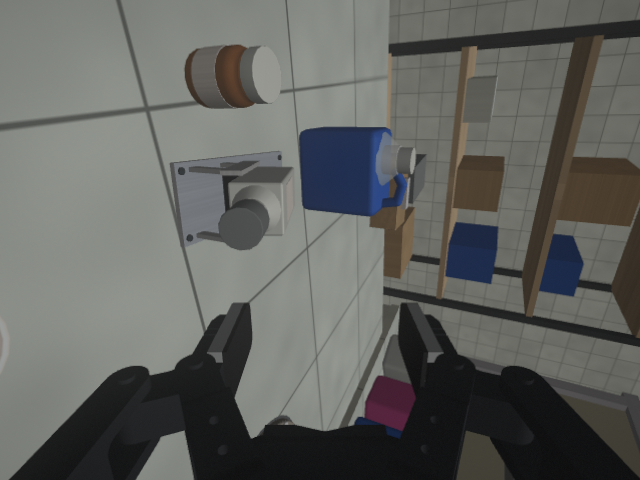

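View pics/side13.png

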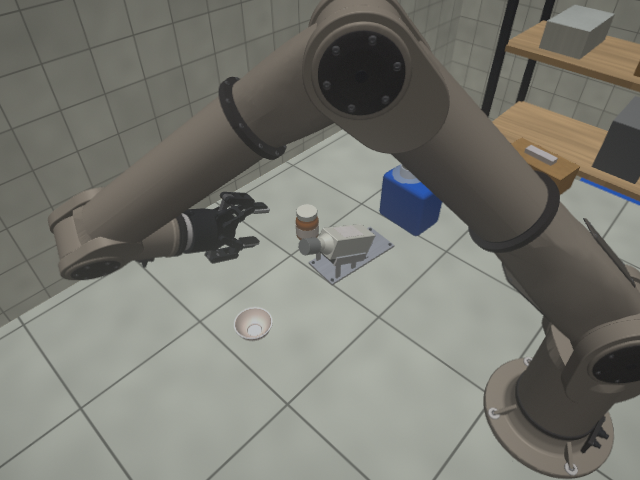

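View pics/top13.png

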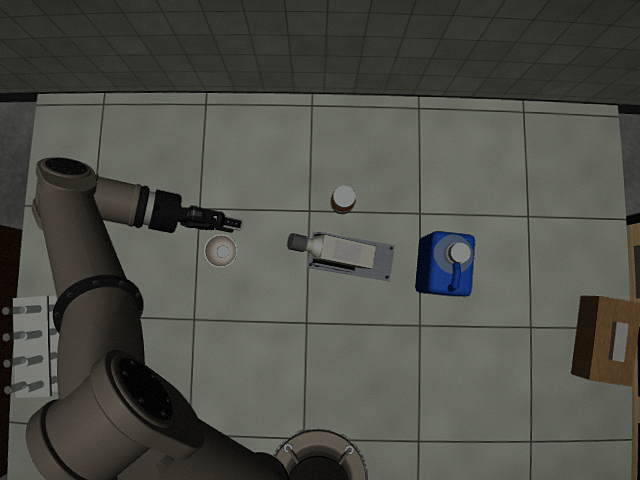

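The bottle lies on the bed with its cap past the raised end (top view: cap (298,243), body (348,251)), and the arm is clear. I'll measure the cap offset, tilt and bystander positions.

Run:
```python
from bench import *
from h import *
v=np.load("rest.npy"); c,s=np.cos(v[2]),np.sin(v[2])
p=cv2.imread("pics/top13.png"); cv2.imwrite("pics/top13z.png",cv2.resize(p[215:300,270:410],None,fx=5,fy=5,interpolation=cv2.INTER_NEAREST))
def rf(w): dx=w[...,0]-v[0];dy=w[...,1]-v[1]; return np.stack([c*dx+s*dy,-s*dx+c*dy,w[...,2]],-1)
o=get_obs()
for n in("top","wrist"):
    d=np.load(f"pics/{n}13.npy"); cal=calibration(n)
    if n=="wrist":
        T=np.eye(4);T[:3,:3]=R.from_rotvec([1.4038,-1.5995,.8952]).as_matrix();T[:3,3]=[.5787,.1687,.2413]
        w=world(cal,d,T@cal['T_tool_cam'])
    else: w=world(cal,d)
    r=rf(w); ok=(d>0)
    cap=ok&(r[...,0]<-.145)&(r[...,0]>-.215)&(abs(r[...,1])<.05)&(r[...,2]>.07)&(r[...,2]<.18)
    a=r[cap]; print(n,"cap",len(a),a.min(0).round(3),a.max(0).round(3),"mid y",(np.percentile(a[:,1],2)+np.percentile(a[:,1],98))/2)
    # upper body face (+x face of bottle)
    b=ok&(r[...,0]<-.02)&(r[...,0]>-.1)&(abs(r[...,1])<.025)&(r[...,2]>.07)
    q=r[b]
    if len(q)>50:
        A=np.c_[q[:,:2],np.ones(len(q))];k=np.linalg.lstsq(A,q[:,2],rcond=None)[0]
        for _ in range(5):
            g=abs(A@k-q[:,2])<.006;k=np.linalg.lstsq(A[g],q[g,2],rcond=None)[0]
        print(" face n",g.sum(),"slope",np.degrees(np.arctan(-k[0])),"tilt",90-np.degrees(np.arctan(-k[0])),"roll",k[1], "z at x=0",k[2])
d=np.load("pics/top13.npy");w=world(calibration("top"),d);z=w[...,2]
lo=(d>0)&(z>.012)&(w[...,0]>.3)&(w[...,0]<.85)&(abs(w[...,1])<.45)
nl,lab,st,ce=cv2.connectedComponentsWithStats(lo.astype(np.uint8))
for i in range(1,nl):
    if st[i,4]>300: a=w[lab==i]; print(ce[i].round(1),st[i,4],a.min(0).round(3),a.max(0).round(3))
```

```text
top cap 239 [-0.18  -0.015  0.106] [-0.145  0.022  0.142] mid y 0.002853656808435822
 face n 736 slope 24.55699913227173 tilt 65.44300086772827 roll 0.007562446609850046 z at x=0 0.0722795589816334
wrist cap 1864 [-0.181 -0.016  0.101] [-0.145  0.021  0.139] mid y 0.0037050183493433928
 face n 566 slope 22.807447648535604 tilt 67.1925523514644 roll -0.0012978211428346514 z at x=0 0.07461147362591339
[106.6 322.4] 31512 [0.3   0.143 0.212] [0.675 0.45  0.717]
[343.2 199.2] 564 [ 0.651 -0.075  0.013] [ 0.708 -0.017  0.091]
[445.3 263.9] 3470 [ 0.451 -0.336  0.012] [ 0.597 -0.23   0.192]
[334.1 250.8] 2291 [ 0.506 -0.122  0.013] [0.597 0.084 0.142]
[219.5 250.1] 599 [0.507 0.211 0.012] [0.589 0.295 0.041]
```

View pics/top13z.png

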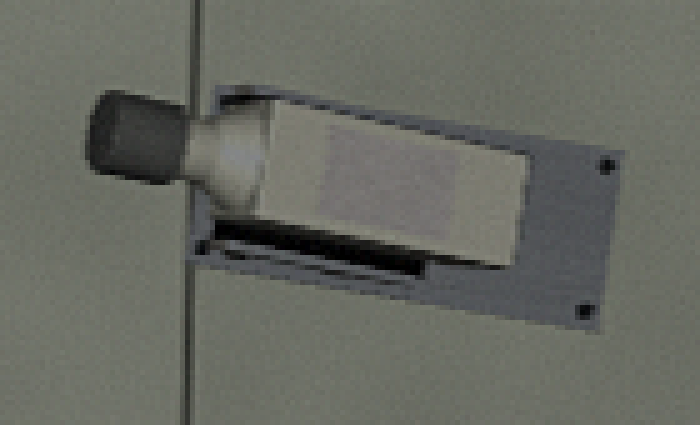

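Tilt measures 65–67°, the cap is about 3 mm off the middle line, the foot is at the toe and the bystanders haven't moved. Handing in.

```bash
python3 -c "
from bench import *
o=get_obs(); print(o['clock'],abs(o['qvel']).max()); print(hand_in())"
```

```text
18.0 0.004509490172939538
the job is handed in; nothing more can be done
None
```

The bottle is lying on the sloping bed between the cheeks with its cap past the raised end, and I handed the job in at 18 s. `hand_in()` reports no verdict.

I straddled the cap with the fingers opened loosely to 48 mm, since the cap is 38 mm across. The rear finger pushed the bottle past its balance point and the bed-side finger then held it back. I turned the tool about the foot edge at 8 to 16°/s down to 65°, opened the fingers, and backed out along the tool axis.

| Last check | Measured | Wanted |
|---|---|---|
| Tilt from upright | 65.4° (top camera), 67.2° (wrist camera) | 61° to 69° |
| Cap offset from the middle line | about 3 to 4 mm | within 25 mm |
| Cap's far end along the bed (x in the rest's frame) | about −0.18 m | below −0.145 m |
| Foot position from the toe | roughly 0 to +10 mm, worked out from the cap and face | −20 to +30 mm |
| Jar, dish and jerrycan | same positions as at the start, within 1 to 2 mm | within 20 mm |

- **Forces:** wrist force was about 2 N or less in the readings taken at the end of each move while lowering. I could not measure finger contact force directly.
- **Arm:** it ended at rest with the tool about 0.24 m up, clear of everything in the pictures.
- **Disagreements:** the two cameras differ by about 2° on tilt, and the foot estimates by about 10 mm. All of these values are inside the limits.
- **Not checked:** I did not measure the foot's height, but the pictures show it down on the plate.

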